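# Feel for the hidden catch and pop the parts case open

### The job

The lid of the low grey parts case is shut by a catch hidden in a thumb groove somewhere along its broad front edge. Touch the top of that edge at its left-hand end (left as the robot faces the case), run a fingertip lightly along it to the right until you feel the groove, then press the catch down inside the groove so that the lid springs ajar, and move well clear, leaving the lid ajar and the catch free. Do not lean hard on the case, do not lift the lid beyond where it springs, pick nothing up, and leave the battery, jar and screwdriver where they are.

Things in the scene. Friction and masses are not known exactly. Their poses are not given: they have to be found in the camera images.
- case: heavy low dark grey plastic parts case: 280 mm deep (its x), 400 mm wide (y). Origin: centre of the underside, on the bench; x points from the front edge to the hinge side, away from the robot. Flat front edge: 84 mm high, 36 mm deep (case x -140 to -104 mm), full width. After a 5 mm gap comes the lid, top 90 mm high, ribs 1.5 mm higher. It does not shift
- edge_left (a point): point on top of the front edge at its left-hand end (case y +200 mm), 16 mm behind the front face, 84 mm above the bench; axes as the case's. The thumb groove is a gap in the edge, same plain plastic, 46 mm along y and 32 mm deep from the front face, open above and to the front; its centre is anywhere from 145 to 255 mm from this point along the edge. Nothing else in the edge dips
- edge_right (a point): the same point at the right-hand end, 400 mm from edge_left; the line between the two passes over the groove and the catch in it
- catch (a joint): tilt of the catch in rad. The catch is a finely ribbed pad 43 mm long, 30 mm deep, filling the groove's floor, its top 7 mm below the edge's; pressed with 3 to 8 N it tips down about its rear side. 0 at rest; it lets the lid go at about 0.17 (4 mm down on the edge_left-edge_right line), stops at 0.35 (8 mm down); let go, it springs back
- lid (a joint): opening of the lid in rad about its hinge at the back: 0 shut; let go, a damped spring raises it in about 2 s to near 0.3, where it stays (front of the lid about 70 mm up)
- battery: bystander: upright motorcycle battery, pale box with black top, 60 x 120 mm, 140 mm high, loose; origin at the centre of its underside
- jar: bystander: pale translucent jar with a steel cap, 68 mm across, 85 mm high, loose; origin at the centre of its underside
- screwdriver: bystander: screwdriver 200 mm long lying on the bench beside the case, loose; origin near its middle, its x along the blade

How it is judged:
On the way, in this order (a step that is already met when the one before it is completed fails the run):
1. a fingertip rests on top of the front edge in its left-hand part (the left-most 75 mm) (contact force between the fingers and case above 0.2 N and y of the grasp point in the frame of case above 0.125 m and x of the grasp point in the frame of case below -0.09 m and z of the grasp point in the frame of case above 0.084 m), for 0.04 s.
2. the fingertip touches the edge on its way to the right, before the groove (75 to 120 mm from the left-hand end) (contact force between the fingers and case above 0.2 N and y of the grasp point in the frame of case between 0.08 and 0.125 m and x of the grasp point in the frame of case below -0.09 m), for 0.04 s.
3. a finger presses the catch down in its groove (value of joint catch above 0.1 rad and contact force between the fingers and case above 0.5 N), for 0.04 s.
At the end, for the whole second after the job is handed in: the lid stands ajar by itself, more than 0.15 rad (9 degrees) open and still, and the catch has sprung back (below 0.05 rad) (value of joint lid above 0.15 rad and velocity of joint lid between -0.1 and 0.1 rad/s and value of joint catch below 0.05 rad); the robot touches nothing.
It fails at once if the case is leaned on with more than 60 N (contact force between anything else and case above 60 N).
It fails at once if the battery is moved more than 20 mm or lifted (distance of battery from where it was at the start of the episode above 0.02 m).
It fails at once if the jar is moved more than 20 mm or lifted (distance of jar from where it was at the start of the episode above 0.02 m).
It fails at once if the screwdriver is moved more than 20 mm or lifted (distance of screwdriver from where it was at the start of the episode above 0.02 m).
It fails at once if the lid is lifted well beyond where it springs to (more than 0.45 rad) (value of joint lid above 0.45 rad).
It also fails if it takes over 69 s, if anything falls off the work surface, if the arm or the gripper's body presses on something with over 40 N, if the wrist force passes 120 N, or if a joint passes its speed limit or range.

### The arm

A 6-joint arm with a two-finger parallel gripper is mounted at the origin on the work surface. World frame = base frame: x ahead of the robot, y to its left, z up, the work surface at z = 0. Lengths are in m, angles in rad, forces in N, time in s.
With the tool pointing down it reaches from about 0.25 to 0.8 m from the base axis. Payload 3.9 kg.
Tool frame: the origin (TCP) lies at the very end of the fingers, on their centre line; the grasp point (between the pads) lies grip_depth behind it (grip_depth is the distance from the TCP to the grasp point, in m); z points along the fingers, y is the direction in which the jaws open and shut (so a half turn about z gives the same grasp; the last joint's range is limited). The gripper opens to 85 mm and grips with 20 to 120 N. Pads are 22 mm wide; open, the fingers measure 114 mm over their backs; the gripper's body (76 mm by 85 mm) begins 54 mm behind the grasp point. The pads swing forward as they close: fully open they stand 13 mm farther back than shut.
Start: joints at [-1.122, 0.26, -0.138, 1.173, 0, 1.571], TCP at [0.228, -0.473, 0.231] pointing down, gripper open.
Joint ranges: [-2.78, 2.78], [-0.83, 1.72], [-1.28, 1.37], [-1.9, 2.12], [-1.57, 1.48], [-3.14, 3.14]. Speed limits (rad/s): [2.57, 2.57, 3.14, 3.14, 3.14, 3.14].

### API

Orientations are given as [roll, pitch, yaw] about the fixed x, y, z axes, in that order (R = Rz(yaw) Ry(pitch) Rx(roll)).
In Python, from station import * gives the robot as it stands. The module is installed in compiled form; this text tells all that it offers.
- The arm moves only by the tool play_rows, never from a script. Its argument "targets" is a list of rows, each a list of 2 entries, a list of its own where there are three numbers: the shift along the tool's x, y, z in mm, then the turn, a rotation vector about the tool's x, y, z in degrees. In form: [[[x, y, z], [wx, wy, wz]], ...]. A call has 1 to 12 rows; each row shifts and turns the commanded pose from where the row before left it, along the tool's axes as they then stand; what a row does not reach is not made up. A row lasts 1/10 s, in which the tool goes at most 50 mm and 8.59 degrees, less where a joint would pass 70% of its speed; a pose out of reach is approached as far as the arm can. A call is refused whole if a number of a shift passes 50 or a number of a turn 8.59, either way. A call with a gripper value outside its range is refused whole. "fingers" is the finger opening in mm, from 0 to 85.4, set as the call begins (left out, the last holds). The fingers move at their own pace and stop on an object; "force" is the grip in N (left out, the last holds). Time passes only in rows, so rows that do not move let the fingers close. It gives the time, the measured TCP pose, the force and the opening at its end, in the units of the state.
- get_state(): the state, without advancing time (a new reading comes with each control period).
- snapshot(name): name is "scene" or "top" or "wrist"; returns a dict with "frame" (400x640x3 uint8, red, green, blue), "camera_matrix" (3x3 intrinsics, pixels), "R" (3x3) and "t" (3): a world point X has camera coordinates R X + t. Camera axes: x right, y down, z forward; pixel columns grow to the right and rows downward; lengths in m; the calibration is good to about 2 mm. A picture is of the moment at which its call begins. There is no depth.
- hand_in(): hands the job in, once; it reports no verdict.
Trained networks look in the newest picture that a camera, given by its name, has taken for a name from the list of things; names that differ only in an ending like _2 or _b are one class to them, and where a whole thing is asked for, a point or a joint stands for the part that bears it (a point fixed in the world has none). Each returns a list of dicts, best first, with "p" (0 to 1); they miss things now and then, are a little off and sometimes report something else, mostly with a low value. They report only what shows in the picture. A call takes as long as a camera call.
- recognise(thing, camera): "location" ([x, y, z] in m, in world coordinates, good to about 4 mm: the middle of the surface that is visible of it).
- pinpoint(thing, camera): "location" ([x, y, z] in m, in world coordinates, good to about 4 mm: a listed point, or the origin of a listed thing).
The state is a dict: "time_s": time; "qpos": joint angles; "qvel": joint speeds; "joint_torque": joint torques, N m; "ee_pos": TCP position; "orientation": TCP orientation; "wrist_force": force on the tool from outside, world axes, zero at the start; "wrist_torque": the same for the moment, N m; "grip_width": finger opening in m.
Only numpy, scipy, OpenCV 4.12 (cv2) and the standard library are available. Lean on these libraries where they do the work, as an engineer would, in place of code of your own. Each camera call takes 0.05 s, during which the arm holds its last target. There are 200 camera calls.

## Working session

There is one attempt and no reset: what is moved stays moved. The work goes in short steps, Python scripts to look and compute and a tool call to move; the robot and the scene stay as the last step left them, time stands still between calls to the robot, and variables do not carry over. Pictures are saved under pics/ and viewed, about 8 in all and at most 12, crops included, and the job is handed in when it is done.

Besides the shell and the picture viewer there is one more tool, called after "Request:" as a command line: name --argument value ..., lists and objects as JSON in quotes. play_rows: Moves the arm, as the interface text tells. Its arguments: {"type":"object","properties":{"targets":{"type":"array","items":{"type":"array"}},"fingers":{"type":"number"},"force":{"type":"number"}},"required":["targets"]}

```bash
mkdir -p pics
python3 - <<'E'
from station import *
import cv2,numpy as np
s=get_state();print(s)
for c in("scene","top"):
    r=snapshot(c);cv2.imwrite(f"pics/{c}0.png",r["frame"][:,:,::-1])
    for th in("edge_left","edge_right","case","battery","jar","screwdriver","catch"):
        print(c,th,[(np.round(d["location"],3).tolist(),round(d["p"],2)) for d in pinpoint(th,c)[:2]] if th!="catch" else [(np.round(d["location"],3).tolist(),round(d["p"],2)) for d in recognise(th,c)[:2]])
try: print(grip_depth)
except Exception as e: print(e)
a=cv2.imread("pics/scene0.png");b=cv2.imread("pics/top0.png")
cv2.imwrite("pics/both0.png",cv2.resize(np.vstack([a,b]),(480,600)))
E
```

```text
{'time_s': 0.0, 'qpos': array([-1.12199377e+00,  2.60664088e-01, -1.39365351e-01,  1.17268760e+00,
       -3.78884797e-05,  1.57078022e+00]), 'qvel': array([-0.00025861,  0.00015542,  0.00167462,  0.0013858 ,  0.00029934,
       -0.00147112]), 'joint_torque': array([-1.26678922e-03, -4.05672169e+01,  2.53922421e+01,  1.88653922e-02,
       -1.51823251e-04, -5.28547403e-06]), 'ee_pos': array([ 0.22748769, -0.47240668,  0.23047675]), 'orientation': array([-3.13967195e+00,  3.78574734e-05,  4.48818740e-01]), 'wrist_force': array([ 0.04870011, -0.33060491, -0.25695388]), 'wrist_torque': array([ 0.00702446, -0.00368825,  0.00203846]), 'grip_width': 0.08567053839354442}
scene edge_left [([0.58, 0.232, 0.083], 0.68)]
scene edge_right [([0.509, -0.164, 0.087], 0.85)]
scene case [([0.668, 0.012, -0.002], 0.64)]
scene battery [([0.483, 0.459, 0.0], 0.66)]
scene jar [([0.611, -0.425, -0.0], 0.77)]
scene screwdriver [([0.462, -0.361, 0.002], 0.78)]
scene catch []
top edge_left [([0.58, 0.231, 0.084], 0.74)]
top edge_right [([0.514, -0.164, 0.084], 0.57)]
top case [([0.669, 0.014, 0.002], 0.64)]
top battery [([0.488, 0.459, 0.003], 0.95)]
top jar [([0.613, -0.428, 0.003], 0.59)]
top screwdriver [([0.456, -0.363, -0.0], 0.61)]
top catch []
0.0187
```

View pics/both0.png

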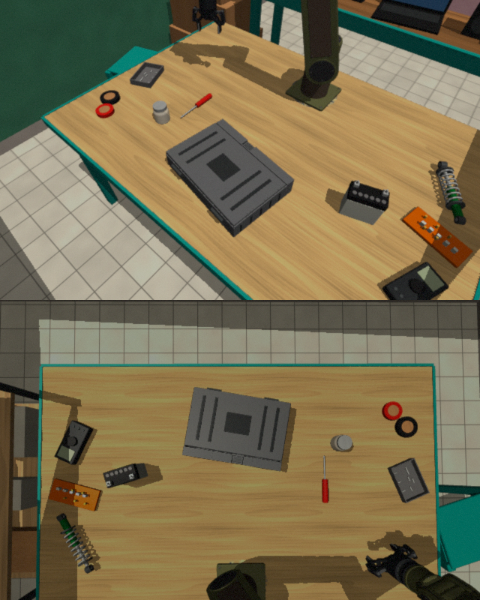

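The networks' points fit each other: edge_left to edge_right measures 0.401 m, and the case origin agrees within 2 mm. The picture shows the case with its front edge facing the robot, running from (183,452) to (285,468) in the lower half. The space around it is free. I'll close the fingers, align tool y with the edge and lean the gripper body back 20° so the rising lid clears it.

Request:
play_rows --targets '[[[0, 0, 0], [0, 0, 5.9]], [[0, 0, 0], [0, 0, 5.9]], [[0, 0, 0], [0, 0, 5.9]], [[0, 0, 0], [0, 0, 5.9]], [[0, 0, 0], [0, 0, 5.9]], [[0, 0, 0], [0, 0, 5.9]], [[0, 0, 0], [0, 5, 0]], [[0, 0, 0], [0, 5, 0]], [[0, 0, 0], [0, 5, 0]], [[0, 0, 0], [0, 5, 0]], [[0, 0, 0], [0, 0, 0]]]' --fingers 0 --force 30

```text
time_s: 1.9
ee_pos: [0.2258, -0.4719, 0.2306]
orientation: [-3.14, -0.348, -0.173]
wrist_force: [-0.6, -1.3, 0.2]
grip_width: -0.0002
```

```bash
cat > h.py <<'E'
from station import *
import numpy as np,cv2
from scipy.spatial.transform import Rotation as Ro
EL=np.array([.580,.2315,.084]);ER=np.array([.5115,-.164,.084])
d=(ER-EL)/np.linalg.norm(ER-EL);cx=np.array([-d[1],d[0],0])
def rep(s_mm=None,z=None,back=0.):
    s=get_state();R=Ro.from_euler('xyz',s["orientation"]).as_matrix();p=np.array(s["ee_pos"])
    q=p-EL
    print("t",s["time_s"],"p",p.round(4),"rpy",np.degrees(s["orientation"]).round(1),"along",round(q@d*1e3,1),"behind",round(q@cx*1e3,1),"F",s["wrist_force"].round(2),"w",round(s["grip_width"],4))
    if s_mm is not None:
        g=EL+d*s_mm/1e3+cx*back/1e3;g[2]=z
        print("tool shift mm",(R.T@(g-p)*1e3).round(1))
    print("down 10mm in tool",(R.T@[0,0,-10]).round(2),"right 10mm",(R.T@(d*10)).round(2))
E
python3 - <<'E'
from h import *
rep(40,.2)
a=cv2.imread("pics/top0.png");c=a[110:240,230:410];cv2.imwrite("pics/crop0.png",cv2.resize(c,None,fx=4,fy=4,interpolation=3))
E
```

```text
t 1.9 p [ 0.2258 -0.4719  0.2306] rpy [-179.9  -20.    -9.9] along 753.5 behind -229.0 F [-0.61 -1.25  0.19] w -0.0002
tool shift mm [ 203.9 -713.7  107.7]
down 10mm in tool [-3.41  0.02  9.4 ] right 10mm [ 0.01 10.   -0.01]
```

View pics/crop0.png

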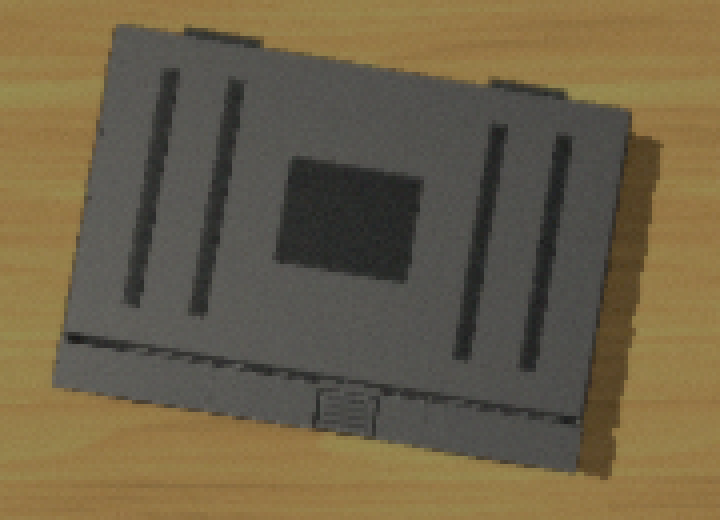

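The crop shows the groove and its ribbed pad at columns 316–378 of an edge that spans 58–577. That puts its centre about 223 mm from the left end, within the stated range. Moving above the left-hand end now.

Request:
play_rows --targets '[[[10, -36, 5], [0, 0, 0]], [[10, -36, 5], [0, 0, 0]], [[10, -36, 5], [0, 0, 0]], [[10, -36, 5], [0, 0, 0]], [[10, -36, 5], [0, 0, 0]], [[10, -36, 5], [0, 0, 0]], [[10, -36, 5], [0, 0, 0]], [[10, -36, 5], [0, 0, 0]], [[10, -36, 5], [0, 0, 0]], [[10, -36, 5], [0, 0, 0]], [[0, 0, 0], [0, 0, 0]]]'

```text
time_s: 3.0
ee_pos: [0.3999, -0.1326, 0.2191]
orientation: [-3.141, -0.35, -0.16]
wrist_force: [-0.7, 0.5, -0.4]
grip_width: 0.0
```

Request:
play_rows --targets '[[[10, -36, 5], [0, 0, 0]], [[10, -36, 5], [0, 0, 0]], [[10, -36, 5], [0, 0, 0]], [[10, -36, 5], [0, 0, 0]], [[10, -36, 5], [0, 0, 0]], [[10, -36, 5], [0, 0, 0]], [[10, -36, 5], [0, 0, 0]], [[10, -36, 5], [0, 0, 0]], [[10, -36, 5], [0, 0, 0]], [[0, 0, 0], [0, 0, 0]], [[0, 0, 0], [0, 0, 0]]]'

```text
time_s: 4.1
ee_pos: [0.519, 0.0262, 0.2141]
orientation: [-3.076, -0.348, 0.011]
wrist_force: [-0.2, -0.5, -0.3]
grip_width: -0.0002
```

Run:
```python
from h import *
rep(40,.097,2)
```

```text
t 4.1 p [0.519  0.0262 0.2141] rpy [-176.2  -19.9    0.6] along 212.7 behind -25.1 F [-0.2  -0.47 -0.25] w -0.0002
tool shift mm [  14.5 -156.   140.5]
down 10mm in tool [-3.41  0.62  9.38] right 10mm [-1.7   9.77 -1.26]
```

Run:
```python
from h import *
print(get_state()["qpos"].round(3))
```

```text
[ 0.009  0.02  -0.549  0.654  0.066  3.141]
```

The last joint ran into its limit (q6 = 3.14). A half turn gives the same grasp with plenty of joint range, so I'll untilt, turn −170° and tilt the other way.

Request:
play_rows --targets '[[[0, 0, 0], [0, -5, 0]], [[0, 0, 0], [0, -5, 0]], [[0, 0, 0], [0, -5, 0]], [[0, 0, 0], [0, -5, 0]], [[0, 0, 0], [0, 0, -8.5]], [[0, 0, 0], [0, 0, -8.5]], [[0, 0, 0], [0, 0, -8.5]], [[0, 0, 0], [0, 0, -8.5]], [[0, 0, 0], [0, 0, -8.5]], [[0, 0, 0], [0, 0, -8.5]], [[0, 0, 0], [0, 0, -8.5]], [[0, 0, 0], [0, 0, -8.5]]]'

```text
time_s: 5.3
ee_pos: [0.5184, 0.0254, 0.2144]
orientation: [-3.118, -0.058, 1.224]
wrist_force: [0.3, -0.2, -0.6]
grip_width: -0.0003
```

Request:
play_rows --targets '[[[0, 0, 0], [0, 0, -8.5]], [[0, 0, 0], [0, 0, -8.5]], [[0, 0, 0], [0, 0, -8.5]], [[0, 0, 0], [0, 0, -8.5]], [[0, 0, 0], [0, 0, -8.5]], [[0, 0, 0], [0, 0, -8.5]], [[0, 0, 0], [0, 0, -8.5]], [[0, 0, 0], [0, 0, -8.5]], [[0, 0, 0], [0, 0, -8.5]], [[0, 0, 0], [0, 0, -8.5]], [[0, 0, 0], [0, 0, -8.5]], [[0, 0, 0], [0, 0, -8.5]]]'

```text
time_s: 6.5
ee_pos: [0.5184, 0.0254, 0.2144]
orientation: [3.08, -0.011, 3.005]
wrist_force: [-0.8, 0.7, -0.3]
grip_width: 0.0002
```

Request:
play_rows --targets '[[[0, 0, 0], [0, -5, 0]], [[0, 0, 0], [0, -5, 0]], [[0, 0, 0], [0, -5, 0]], [[0, 0, 0], [0, -5, 0]], [[0, 0, 0], [0, 0, 0]], [[0, 0, 0], [0, 0, 0]]]'

```text
time_s: 7.1
ee_pos: [0.5183, 0.0256, 0.2146]
orientation: [3.077, 0.336, 2.977]
wrist_force: [1.2, -0.1, -0.4]
grip_width: 0.0005
```

```bash
cat >> h.py <<'E'
def turn():
    s=get_state();R=Ro.from_euler('xyz',s["orientation"])
    y=-d; x=-cx; Z=np.array([0,0,-1.]); y=np.cross(Z,x)
    G=Ro.from_matrix(np.c_[x,y,Z])*Ro.from_rotvec([0,-np.radians(20),0])
    print("turn deg",np.degrees((R.inv()*G).as_rotvec()).round(2),"q",s["qpos"].round(2))
E
python3 - <<'E'
from h import *
rep(40,.120,2);turn()
E
```

```text
t 7.1 p [0.5183 0.0256 0.2146] rpy [176.3  19.3 170.6] along 213.4 behind -25.6 F [ 1.18 -0.08 -0.38] w 0.0005
tool shift mm [  3.9 166.4 109.9]
down 10mm in tool [ 3.3  -0.61  9.42] right 10mm [ 0.07 -9.98 -0.67]
turn deg [ 3.86 -0.74  0.37] q [ 0.05  0.02 -0.54  0.66 -0.01  0.21]
```

Request:
play_rows --targets '[[[0, 0, 0], [3.9, -0.7, 0.4]], [[0, 29, 0], [0, 0, 0]], [[0, 29, 0], [0, 0, 0]], [[0, 29, 0], [0, 0, 0]], [[0, 29, 0], [0, 0, 0]], [[0, 29, 0], [0, 0, 0]], [[0, 29, 0], [0, 0, 0]], [[2, 0, 33], [0, 0, 0]], [[2, 0, 33], [0, 0, 0]], [[2, 0, 32], [0, 0, 0]], [[0, 0, 0], [0, 0, 0]], [[0, 0, 0], [0, 0, 0]]]'

```text
time_s: 8.3
ee_pos: [0.5773, 0.1925, 0.1201]
orientation: [-3.14, 0.348, 2.969]
wrist_force: [-0.5, -0.3, -0.1]
grip_width: -0.0001
```

Run:
```python
from h import *
rep(40,.100,2);turn()
r=snapshot("scene");cv2.imwrite("pics/s1.png",cv2.resize(r["frame"][130:350,180:480,::-1],None,fx=2.6,fy=2.6,interpolation=3))
for c in("scene",):
  for th in("edge_left","edge_right"): print(th,[np.round(x["location"],4) for x in pinpoint(th,c)[:1]])
```

```text
t 8.3 p [0.5773 0.1925 0.1201] rpy [-179.9   20.   170.1] along 38.9 behind 4.0 F [-0.5  -0.27 -0.07] w -0.0001
tool shift mm [ 8.7 -1.1 18.2]
down 10mm in tool [3.41 0.01 9.4 ] right 10mm [ -0.01 -10.     0.01]
turn deg [-0.08 -0.04 -0.05] q [ 0.42  0.29 -0.48  0.51 -0.19  0.57]
edge_left [array([0.5804, 0.2254, 0.0841])]
edge_right [array([ 0.5119, -0.1626,  0.0839])]
```

View pics/s1.png

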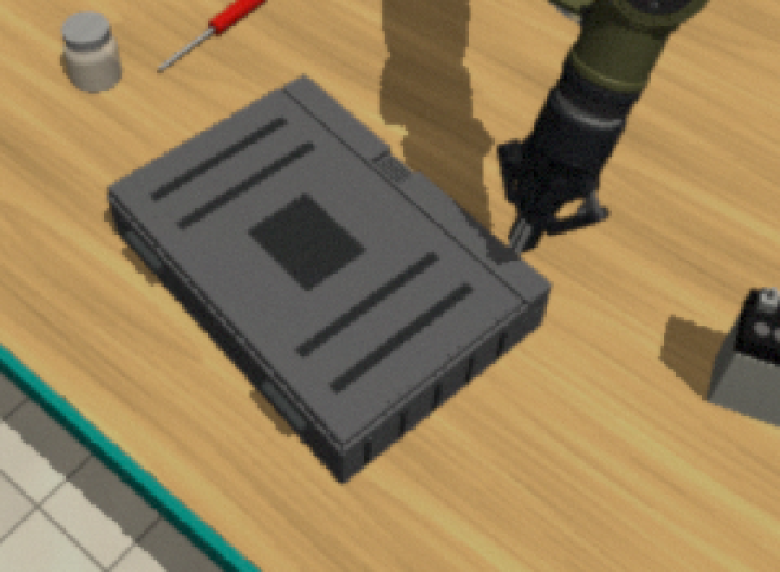

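The picture shows the closed fingertip at about (515,245), above the left part of the front edge. The groove is at (393,165), further right. Lowering.

Request:
play_rows --targets '[[[2.3, 0, 6.1], [0, 0, 0]], [[2.3, 0, 6.1], [0, 0, 0]], [[2.3, 0, 6.1], [0, 0, 0]], [[2.3, 0, 6.1], [0, 0, 0]], [[0, 0, 0], [0, 0, 0]]]'

```text
time_s: 8.95
ee_pos: [0.5748, 0.1919, 0.0925]
orientation: [-3.14, 0.347, 2.97]
wrist_force: [-0.1, 0.2, 0.3]
grip_width: 0.0001
```

Request:
play_rows --targets '[[[0.7, 0, 1.9], [0, 0, 0]], [[0, 0, 0], [0, 0, 0]], [[0, 0, 0], [0, 0, 0]]]'

```text
time_s: 9.25
ee_pos: [0.5762, 0.1925, 0.0922]
orientation: [-3.141, 0.35, 2.97]
wrist_force: [-0.3, 0.3, 0.0]
grip_width: -0.0
```

Request:
play_rows --targets '[[[0.5, 0, 1.4], [0, 0, 0]], [[0, 0, 0], [0, 0, 0]], [[0, 0, 0], [0, 0, 0]]]'

```text
time_s: 9.55
ee_pos: [0.576, 0.1924, 0.0906]
orientation: [-3.141, 0.35, 2.97]
wrist_force: [0.2, 1.1, -0.0]
grip_width: 0.0001
```

Request:
play_rows --targets '[[[0.3, 0, 0.9], [0, 0, 0]], [[0, 0, 0], [0, 0, 0]], [[0, 0, 0], [0, 0, 0]]]'

```text
time_s: 9.85
ee_pos: [0.576, 0.1924, 0.0896]
orientation: [-3.141, 0.349, 2.97]
wrist_force: [-0.3, 0.1, -0.9]
grip_width: 0.0002
```

Request:
play_rows --targets '[[[0.3, 0, 0.9], [0, 0, 0]], [[0, 0, 0], [0, 0, 0]], [[0, 0, 0], [0, 0, 0]]]'

```text
time_s: 10.15
ee_pos: [0.576, 0.1924, 0.0886]
orientation: [-3.141, 0.349, 2.97]
wrist_force: [-0.2, 1.0, -0.3]
grip_width: -0.0003
```

Request:
play_rows --targets '[[[0.3, 0, 0.9], [0, 0, 0]], [[0, 0, 0], [0, 0, 0]], [[0, 0, 0], [0, 0, 0]]]'

```text
time_s: 10.45
ee_pos: [0.576, 0.1924, 0.0877]
orientation: [-3.141, 0.349, 2.97]
wrist_force: [-0.3, -0.9, 0.2]
grip_width: -0.0004
```

Request:
play_rows --targets '[[[0.3, 0, 0.9], [0, 0, 0]], [[0, 0, 0], [0, 0, 0]], [[0, 0, 0], [0, 0, 0]]]'

```text
time_s: 10.75
ee_pos: [0.5762, 0.1925, 0.0868]
orientation: [-3.141, 0.35, 2.97]
wrist_force: [-0.0, -0.8, -0.3]
grip_width: -0.0001
```

Request:
play_rows --targets '[[[0.3, 0, 0.9], [0, 0, 0]], [[0, 0, 0], [0, 0, 0]], [[0, 0, 0], [0, 0, 0]]]'

```text
time_s: 11.05
ee_pos: [0.5763, 0.1925, 0.0865]
orientation: [-3.141, 0.35, 2.97]
wrist_force: [-2.5, -0.7, 6.0]
grip_width: 0.0001
```

Request:
play_rows --targets '[[[0.3, 0, 0.9], [0, 0, 0]], [[0, 0, 0], [0, 0, 0]], [[0, 0, 0], [0, 0, 0]]]'

```text
time_s: 11.35
ee_pos: [0.5764, 0.1925, 0.0864]
orientation: [3.141, 0.351, 2.97]
wrist_force: [-5.2, -0.5, 9.5]
grip_width: 0.0001
```

In contact at TCP z = 0.0865 with about 9 N. I'll ease off slightly and slide right.

Request:
play_rows --targets '[[[-0.2, 0, -0.5], [0, 0, 0]], [[0, -4, 0], [0, 0, 0]], [[0, -4, 0], [0, 0, 0]], [[0, -4, 0], [0, 0, 0]], [[0, -4, 0], [0, 0, 0]], [[0, -4, 0], [0, 0, 0]]]'

```text
time_s: 11.95
ee_pos: [0.5742, 0.1735, 0.0865]
orientation: [3.139, 0.352, 2.969]
wrist_force: [0.7, 3.4, 5.8]
grip_width: 0.0
```

Request:
play_rows --targets '[[[0, -4, 0], [0, 0, 0]], [[0, -4, 0], [0, 0, 0]], [[0, -4, 0], [0, 0, 0]], [[0, -4, 0], [0, 0, 0]], [[0, -4, 0], [0, 0, 0]]]'

```text
time_s: 12.45
ee_pos: [0.5708, 0.1537, 0.0866]
orientation: [3.139, 0.352, 2.969]
wrist_force: [0.2, 4.2, 6.0]
grip_width: -0.0001
```

Request:
play_rows --targets '[[[0, -4, 0], [0, 0, 0]], [[0, -4, 0], [0, 0, 0]], [[0, -4, 0], [0, 0, 0]], [[0, -4, 0], [0, 0, 0]], [[0, -4, 0], [0, 0, 0]]]'

```text
time_s: 12.95
ee_pos: [0.5675, 0.1341, 0.0866]
orientation: [3.139, 0.352, 2.969]
wrist_force: [-0.3, 5.0, 6.1]
grip_width: -0.0002
```

Run:
```python
from h import *
rep(100,.0865,2);turn()
```

```text
t 12.95 p [0.5675 0.1341 0.0866] rpy [179.8  20.2 170.1] along 98.1 behind 4.3 F [-0.27  5.01  6.12] w -0.0002
tool shift mm [ 2.2 -1.9 -0.7]
down 10mm in tool [ 3.45 -0.03  9.39] right 10mm [ -0.01 -10.    -0.02]
turn deg [ 0.13  0.18 -0.06] q [ 0.32  0.28 -0.61  0.37 -0.16  0.47]
```

A steady 6 N at 98 mm along the edge, so I'll continue right until the contact force vanishes.

Request:
play_rows --targets '[[[0, -4, 0], [0, 0, 0]], [[0, -4, 0], [0, 0, 0]], [[0, -4, 0], [0, 0, 0]], [[0, -4, 0], [0, 0, 0]], [[0, -4, 0], [0, 0, 0]], [[0, -4, 0], [0, 0, 0]], [[0, -4, 0], [0, 0, 0]], [[0, -4, 0], [0, 0, 0]], [[0, -4, 0], [0, 0, 0]]]'

```text
time_s: 13.85
ee_pos: [0.5611, 0.0985, 0.0865]
orientation: [3.139, 0.352, 2.969]
wrist_force: [0.7, 3.7, 5.3]
grip_width: -0.0
```

Request:
play_rows --targets '[[[0, -4, 0], [0, 0, 0]], [[0, -4, 0], [0, 0, 0]], [[0, -4, 0], [0, 0, 0]], [[0, -4, 0], [0, 0, 0]], [[0, -4, 0], [0, 0, 0]], [[0, -4, 0], [0, 0, 0]], [[0, -4, 0], [0, 0, 0]], [[0, -4, 0], [0, 0, 0]], [[0, -4, 0], [0, 0, 0]], [[0, -4, 0], [0, 0, 0]]]'

```text
time_s: 14.85
ee_pos: [0.5542, 0.0591, 0.0865]
orientation: [3.139, 0.352, 2.969]
wrist_force: [0.9, 4.1, 6.0]
grip_width: -0.0003
```

Request:
play_rows --targets '[[[0, -4, 0], [0, 0, 0]], [[0, -4, 0], [0, 0, 0]], [[0, -4, 0], [0, 0, 0]], [[0, -4, 0], [0, 0, 0]], [[0, -4, 0], [0, 0, 0]]]'

```text
time_s: 15.35
ee_pos: [0.5508, 0.0393, 0.0865]
orientation: [3.139, 0.352, 2.969]
wrist_force: [1.0, 4.2, 5.7]
grip_width: -0.0001
```

Request:
play_rows --targets '[[[0, -4, 0], [0, 0, 0]], [[0, -4, 0], [0, 0, 0]], [[0, 0, 0], [0, 0, 0]]]'

```text
time_s: 15.65
ee_pos: [0.5488, 0.0306, 0.0861]
orientation: [3.141, 0.351, 2.969]
wrist_force: [1.0, 2.2, 4.5]
grip_width: 0.0003
```

Run:
```python
from h import *
rep(223,.0865,2)
```

```text
t 15.65 p [0.5488 0.0306 0.0861] rpy [180.   20.1 170.1] along 203.3 behind 3.5 F [0.97 2.24 4.53] w 0.0003
tool shift mm [  1.3 -19.7  -0.9]
down 10mm in tool [ 3.44 -0.01  9.39] right 10mm [ -0.01 -10.    -0.  ]
```

Request:
play_rows --targets '[[[0, -4, 0], [0, 0, 0]], [[0, 0, 0], [0, 0, 0]], [[0, 0, 0], [0, 0, 0]]]'

```text
time_s: 15.95
ee_pos: [0.5454, 0.0261, 0.0841]
orientation: [-3.139, 0.346, 2.969]
wrist_force: [-0.2, 0.3, -0.6]
grip_width: -0.0
```

Request:
play_rows --targets '[[[0, -4, 0], [0, 0, 0]], [[0, 0, 0], [0, 0, 0]], [[0, 0, 0], [0, 0, 0]]]'

```text
time_s: 16.25
ee_pos: [0.5464, 0.0227, 0.0852]
orientation: [-3.141, 0.349, 2.969]
wrist_force: [-0.1, -0.2, 0.5]
grip_width: 0.0007
```

Request:
play_rows --targets '[[[0, -4, 0], [0, 0, 0]], [[0, 0, 0], [0, 0, 0]], [[0, 0, 0], [0, 0, 0]]]'

```text
time_s: 16.55
ee_pos: [0.546, 0.0189, 0.0855]
orientation: [-3.141, 0.349, 2.969]
wrist_force: [0.2, 0.0, -0.2]
grip_width: 0.0002
```

Run:
```python
from h import *
rep(223,.0865,2)
```

```text
t 16.55 p [0.546  0.0189 0.0855] rpy [-180.    20.   170.1] along 215.3 behind 2.8 F [ 0.2   0.04 -0.22] w 0.0002
tool shift mm [ 0.4 -7.7 -1.2]
down 10mm in tool [3.42 0.   9.4 ] right 10mm [ -0.01 -10.     0.01]
```

The force fell to zero at about 206 mm, which marks the groove's left wall and agrees with the picture. Moving near the centre, then pressing down in small steps.

Request:
play_rows --targets '[[[2.8, -5, -1], [0, 0, 0]], [[1.4, 0, 3.8], [0, 0, 0]], [[0, 0, 0], [0, 0, 0]], [[0, 0, 0], [0, 0, 0]]]'

```text
time_s: 16.95
ee_pos: [0.542, 0.0145, 0.0812]
orientation: [-3.141, 0.349, 2.97]
wrist_force: [-0.1, -0.1, 0.7]
grip_width: -0.0001
```

Request:
play_rows --targets '[[[0.7, 0, 1.9], [0, 0, 0]], [[0, 0, 0], [0, 0, 0]], [[0, 0, 0], [0, 0, 0]]]'

```text
time_s: 17.25
ee_pos: [0.5425, 0.0147, 0.0795]
orientation: [-3.141, 0.35, 2.97]
wrist_force: [0.0, -0.6, -0.0]
grip_width: -0.0003
```

Request:
play_rows --targets '[[[0.7, 0, 1.9], [0, 0, 0]], [[0, 0, 0], [0, 0, 0]], [[0, 0, 0], [0, 0, 0]]]'

```text
time_s: 17.55
ee_pos: [0.5424, 0.0146, 0.0774]
orientation: [-3.141, 0.35, 2.97]
wrist_force: [-0.3, 1.2, 0.3]
grip_width: -0.0
```

Request:
play_rows --targets '[[[0.7, 0, 1.9], [0, 0, 0]], [[0, 0, 0], [0, 0, 0]], [[0, 0, 0], [0, 0, 0]]]'

```text
time_s: 17.85
ee_pos: [0.5423, 0.0146, 0.0753]
orientation: [-3.141, 0.35, 2.97]
wrist_force: [1.4, -0.3, 0.7]
grip_width: -0.0001
```

Request:
play_rows --targets '[[[0.7, 0, 1.9], [0, 0, 0]], [[0, 0, 0], [0, 0, 0]], [[0, 0, 0], [0, 0, 0]]]'

```text
time_s: 18.15
ee_pos: [0.5423, 0.0146, 0.0733]
orientation: [-3.141, 0.35, 2.97]
wrist_force: [0.7, 0.4, 0.4]
grip_width: -0.0003
```

Run:
```python
from h import *
rep(220,.07,0)
print([get_state()["wrist_force"].round(1)])
r=snapshot("scene");cv2.imwrite("pics/s2.png",cv2.resize(r["frame"][140:280,210:410,::-1],None,fx=4,fy=4,interpolation=3))
print(get_state()["wrist_force"].round(1))
```

```text
t 18.15 p [0.5423 0.0146 0.0733] rpy [-180.    20.   170.1] along 220.2 behind -0.1 F [0.74 0.37 0.37] w -0.0003
tool shift mm [1.  0.2 3.1]
down 10mm in tool [3.43 0.   9.39] right 10mm [ -0.01 -10.     0.01]
[array([0.7, 0.4, 0.4])]
[-0.2  0.1 -0.4]
```

View pics/s2.png

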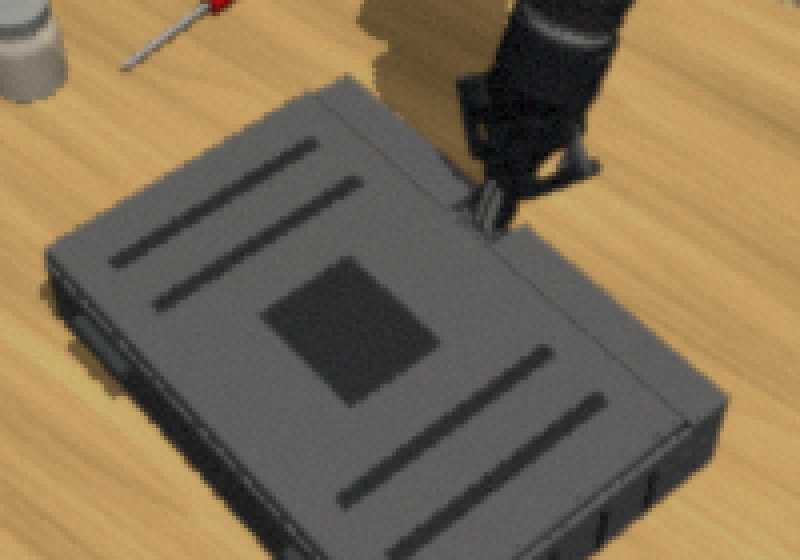

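The picture shows the tip inside the groove at about (485,225), with the lid still shut and no force yet. I'll keep going down carefully.

Request:
play_rows --targets '[[[0.7, 0, 1.9], [0, 0, 0]], [[0, 0, 0], [0, 0, 0]], [[0, 0, 0], [0, 0, 0]]]'

```text
time_s: 18.5
ee_pos: [0.5425, 0.0146, 0.0715]
orientation: [-3.141, 0.35, 2.97]
wrist_force: [-0.3, 0.5, 1.6]
grip_width: -0.0001
```

Request:
play_rows --targets '[[[0.7, 0, 1.9], [0, 0, 0]], [[0, 0, 0], [0, 0, 0]], [[0, 0, 0], [0, 0, 0]]]'

```text
time_s: 18.8
ee_pos: [0.5426, 0.0146, 0.0695]
orientation: [-3.141, 0.35, 2.97]
wrist_force: [0.7, -0.6, 2.7]
grip_width: -0.0
```

Contact is building now, so I'll press on.

Request:
play_rows --targets '[[[0.7, 0, 1.9], [0, 0, 0]], [[0, 0, 0], [0, 0, 0]], [[0, 0, 0], [0, 0, 0]]]'

```text
time_s: 19.1
ee_pos: [0.5428, 0.0145, 0.0681]
orientation: [-3.141, 0.351, 2.969]
wrist_force: [-1.8, -0.5, 9.0]
grip_width: 0.0001
```

Request:
play_rows --targets '[[[0.4, 0, 1], [0, 0, 0]], [[0, 0, 0], [0, 0, 0]], [[0, 0, 0], [0, 0, 0]]]'

```text
time_s: 19.4
ee_pos: [0.5429, 0.0145, 0.0679]
orientation: [-3.141, 0.352, 2.969]
wrist_force: [-5.5, -0.2, 17.4]
grip_width: -0.0001
```

Run:
```python
from h import *
rep()
a=cv2.imread("pics/s2.png")
r=snapshot("scene");b=cv2.resize(r["frame"][140:280,210:410,::-1],None,fx=4,fy=4,interpolation=3);cv2.imwrite("pics/s3.png",b)
print("diff",cv2.absdiff(a,b)[250:420,250:450].mean())
```

```text
t 19.4 p [0.5429 0.0145 0.0679] rpy [-180.    20.2  170.1] along 220.1 behind 0.5 F [-5.49 -0.22 17.38] w -0.0001
down 10mm in tool [3.45 0.   9.39] right 10mm [ -0.01 -10.     0.  ]
diff 10.704156862745098
```

The catch is at its stop (17 N) and the picture changed, so the lid has probably been released. Retreating along the tool axis, away from the lid.

Request:
play_rows --targets '[[[1, 0, -5], [0, 0, 0]], [[2, 0, -15], [0, 0, 0]], [[8, 0, -25], [0, 0, 0]], [[20, 0, -30], [0, 0, 0]], [[30, 0, -30], [0, 0, 0]], [[30, 0, -25], [0, 0, 0]], [[30, 0, -20], [0, 0, 0]], [[0, 0, 0], [0, 0, 0]], [[0, 0, 0], [0, 0, 0]], [[0, 0, 0], [0, 0, 0]], [[0, 0, 0], [0, 0, 0]], [[0, 0, 0], [0, 0, 0]]]'

```text
time_s: 20.65
ee_pos: [0.38, 0.0427, 0.1652]
orientation: [-3.141, 0.348, 2.969]
wrist_force: [-0.8, 0.4, -0.3]
grip_width: -0.0002
```

Request:
play_rows --targets '[[[0, 0, 0], [0, 0, 0]], [[0, 0, 0], [0, 0, 0]], [[0, 0, 0], [0, 0, 0]], [[0, 0, 0], [0, 0, 0]], [[0, 0, 0], [0, 0, 0]], [[0, 0, 0], [0, 0, 0]], [[0, 0, 0], [0, 0, 0]], [[0, 0, 0], [0, 0, 0]], [[0, 0, 0], [0, 0, 0]], [[0, 0, 0], [0, 0, 0]], [[0, 0, 0], [0, 0, 0]], [[0, 0, 0], [0, 0, 0]]]'

```text
time_s: 21.85
ee_pos: [0.3795, 0.0429, 0.1656]
orientation: [-3.141, 0.349, 2.97]
wrist_force: [-0.3, 0.1, 0.9]
grip_width: -0.0001
```

Run:
```python
from h import *
rep()
r=snapshot("scene");cv2.imwrite("pics/s4.png",cv2.resize(r["frame"][60:330,150:510,::-1],None,fx=2.1,fy=2.1,interpolation=3))
for th in("battery","jar","screwdriver"): print(th,[np.round(x["location"],3) for x in pinpoint(th,"scene")[:1]])
```

```text
t 21.85 p [0.3795 0.0429 0.1656] rpy [-180.    20.   170.1] along 220.1 behind -165.4 F [-0.25  0.09  0.89] w -0.0001
down 10mm in tool [3.42 0.   9.4 ] right 10mm [ -0.01 -10.     0.01]
battery [array([ 0.484,  0.459, -0.   ])]
jar [array([ 0.613, -0.421, -0.002])]
screwdriver [array([ 0.46 , -0.363,  0.004])]
```

View pics/s4.png

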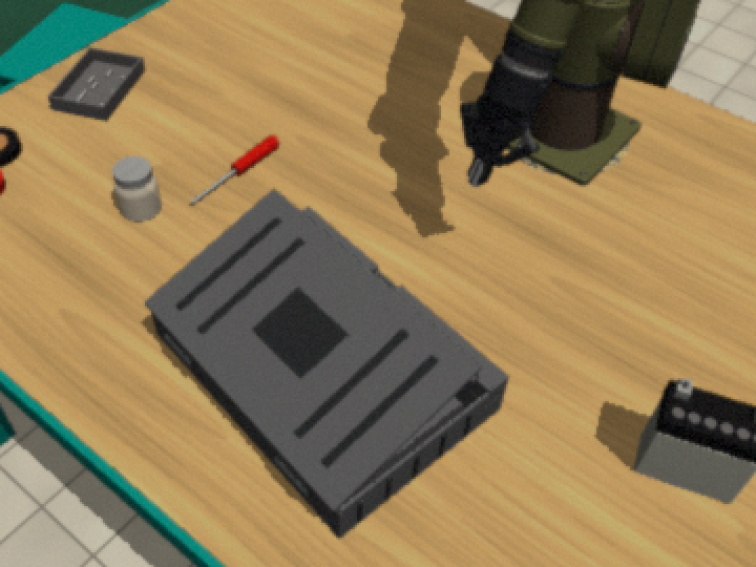

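The lid now stands ajar, with a wedge-shaped gap at its side (345–485, 375–500). The gripper is well clear at (480,175). I'll let it settle and check that the lid is still.

Request:
play_rows --targets '[[[0, 0, 0], [0, 0, 0]], [[0, 0, 0], [0, 0, 0]], [[0, 0, 0], [0, 0, 0]], [[0, 0, 0], [0, 0, 0]], [[0, 0, 0], [0, 0, 0]], [[0, 0, 0], [0, 0, 0]], [[0, 0, 0], [0, 0, 0]], [[0, 0, 0], [0, 0, 0]], [[0, 0, 0], [0, 0, 0]], [[0, 0, 0], [0, 0, 0]], [[0, 0, 0], [0, 0, 0]], [[0, 0, 0], [0, 0, 0]]]'

```text
time_s: 23.25
ee_pos: [0.3795, 0.0429, 0.1657]
orientation: [-3.141, 0.35, 2.969]
wrist_force: [-0.4, 0.1, -0.2]
grip_width: 0.0001
```

Request:
play_rows --targets '[[[0, 0, 0], [0, 0, 0]], [[0, 0, 0], [0, 0, 0]], [[0, 0, 0], [0, 0, 0]], [[0, 0, 0], [0, 0, 0]], [[0, 0, 0], [0, 0, 0]], [[0, 0, 0], [0, 0, 0]], [[0, 0, 0], [0, 0, 0]], [[0, 0, 0], [0, 0, 0]], [[0, 0, 0], [0, 0, 0]], [[0, 0, 0], [0, 0, 0]], [[0, 0, 0], [0, 0, 0]], [[0, 0, 0], [0, 0, 0]]]'

```text
time_s: 24.45
ee_pos: [0.3796, 0.0429, 0.1657]
orientation: [-3.141, 0.35, 2.969]
wrist_force: [-0.7, -0.6, 0.2]
grip_width: -0.0002
```

Run:
```python
from h import *
A=[]
for i in range(8): A.append(cv2.GaussianBlur(snapshot("scene")["frame"],(0,0),2).astype(float)[150:320,210:400])
print("diff 1 frame/7 frames",abs(A[1]-A[0]).mean(),abs(A[7]-A[0]).mean())
f=snapshot("scene")["frame"];cv2.imwrite("pics/s5.png",cv2.resize(f[140:320,210:410,::-1],None,fx=3.3,fy=3.3,interpolation=3))
```

```text
diff 1 frame/7 frames 0.29124871001031993 0.29246646026831785
```

View pics/s5.png

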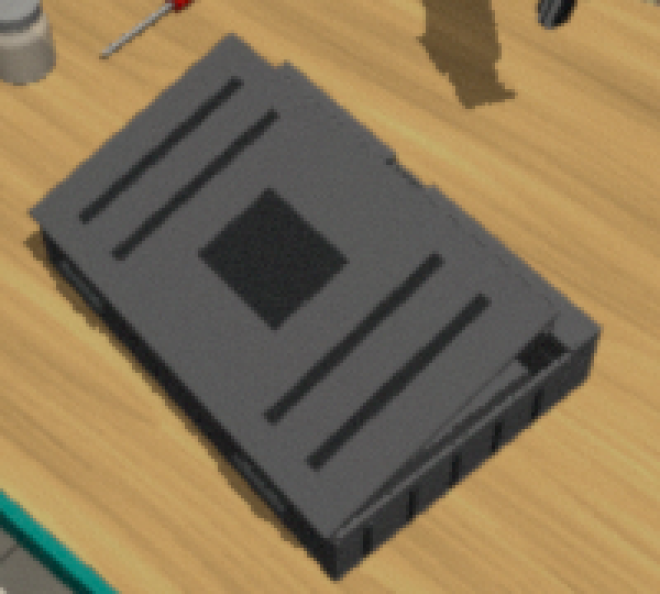

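The picture shows the lid ajar with a wide wedge gap at (330–560, 310–530). Frame differences are only noise, so it is still. Handing in.

```bash
python3 -c "
from station import *
print(hand_in())"
```

```text
the job is handed in; nothing more can be done
None
```

The catch was pressed and the lid sprang ajar; I handed the job in at about 25 s of the allowed 69 s. The hand-in gives no verdict.

**What I did:**
- **Left end:** I touched the front edge about 40 mm from its left-hand end with the closed fingers. The first contact peaked at about 11 N.
- **Slide:** I then slid right at about 6 N. The force fell to zero at about 206 mm, where the groove begins.
- **Catch:** I pressed the catch at 220 mm until it reached its stop, with a peak wrist force of about 18 N. Then I backed off about 165 mm toward the robot.

**Last checks:**
- **Lid:** It stands clearly ajar and still; pictures 0.05 s and 0.35 s apart differ only by noise. I judged the opening by eye and did not measure the angle.
- **Robot:** The wrist force was back within its noise of about 1 N, and the gripper touches nothing.
- **Bystanders:** The battery and screwdriver were found within about 5 mm of where they started, and the jar within 7 mm. That is roughly the networks' own accuracy, and I never went near them.

**What did not fit or was not checked:**
- **Contact height:** I felt the catch about 6 mm lower than the stated 7 mm recess suggested. I don't know why.
- **Catch return:** Nothing has touched the catch since I backed off, but the raised lid largely hides it in the pictures. I did not confirm directly that it sprang back.
- **Wrist joint:** On the first approach the last joint reached the end of its range. I turned the gripper half a turn before touching anything.

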